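# Roll a sample tin up the gutter to its stop and shut the keeper

### The arm

A 6-joint arm with a two-finger parallel gripper is mounted at the origin on a cart in front of the work surface, level with it; the furniture and walls round the work are solid. World frame = base frame: x ahead of the robot, y to its left, z up, the work surface at z = 0. Lengths are in m, angles in rad, forces in N, time in s.
With the tool pointing down it reaches from about 0.325 to 0.775 m from the base axis. Payload 5.5 kg.
Tool frame: the origin (TCP) lies on the centre line of the jaws, within the pads' length; the fingertips stand 22 mm ahead of it and the grasp point (between the pads) lies 3 mm ahead of it; z points along the fingers, y is the direction in which the jaws open and shut (so a half turn about z gives the same grasp; the last joint's range is limited). The gripper opens to 88 mm and grips with 3 to 60 N. Pads are 20 mm wide; open, the fingers measure 115 mm over their backs; the gripper's body (75 mm by 178 mm) begins 61 mm behind the grasp point.
Start: joints at [1.053, 0.091, 1.231, -0, 1.82, -0.057], TCP at [0.267, 0.537, 0.245] pointing down, gripper open.
Joint ranges: [-2.87, 2.87], [-0.86, 2.18], [0.17, 2.46], [-1.51, 4.65], [0.06, 2.69], [-2.65, 2.65]. Speed limits (rad/s): [2.57, 2.57, 3.01, 3.14, 3.14, 3.14].

### API

Orientations are given as a rotation vector (axis times angle).
In Python, from plant import env gives the robot as it stands.
- The arm moves only by the shell command python3 -m handwheel 'ROWS' [FORCE]. ROWS is JSON, a list of rows, each an object with "gripper": the gripper's target within -1 to 1 (shut at 1, half-way at 0, fully open at -1); "offset": the shift along the tool's x, y, z as a fraction of full scale, a list of three; "roll": the turn about the tool's z as a fraction of full scale. A call has 1 to 20 rows; each row shifts and turns the commanded pose from where the row before left it, along the tool's axes as they then stand; what a row does not reach is not made up. Full scale, the value 1, is 1000 mm for a shift and 360 degrees for a turn. A row lasts 1/12 s, in which the tool goes at most 41.7 mm and 7.16 degrees, less where a joint would pass 70% of its speed; a pose out of reach is approached as far as the arm can. A call with a number of a shift or a turn outside -1 to 1 is refused whole. A call with a gripper value outside its range is refused whole. The fingers move at their own pace and stop on an object; FORCE is the grip in N (left out, the last holds). Time passes only in rows, so rows that do not move let the fingers close. It gives the time, the measured TCP pose, the force and the opening at its end, in the units of the state.
- env.state(): the state, without advancing time (a new reading comes with each control period).
- env.get_image(name): name is "scene" or "side" or "wrist"; returns a dict with "img" (480x640x3 uint8, blue, green, red), "vertical_fov" (degrees; the focal length in pixels is half the picture's height over the tangent of half this angle, whatever the lens; pixels are square), "cx", "cy" (the principal point, pixels), "extrinsics" (4x4, takes a point from world to camera coordinates). Camera axes: x right, y down, z forward; pixel columns grow to the right and rows downward; lengths in m; the calibration is good to about 2 mm. A picture is of the moment at which its call begins. There is no depth.
- env.job_done(): hands the job in, once; it reports no verdict.
The state is a dict: "time": time; "joint_positions": joint angles; "qd": joint speeds; "tau": joint torques, N m; "tcp_pos": TCP position; "tcp_rot": TCP orientation; "wrist_force": force on the tool from outside, world axes, zero at the start; "wrist_torque": the same for the moment, N m; "grip_width": finger opening in m.
Only numpy, scipy, OpenCV 4.12 (cv2) and the standard library are available. Lean on these libraries where they do the work, as an engineer would, in place of code of your own. Each camera call takes 0.05 s, during which the arm holds its last target.

### The job

With the fingertips only, gently push the tin that lies in the sloped metal gutter uphill over the crest of its floor, so that it settles against the end stop and does not roll back; then push the hinged keeper plate fully shut across the gutter behind it. Do not pinch, lift or flick the tin or squeeze the keeper, and leave the other things round the gutter where they stand.

Things in the scene. Friction and masses are not known exactly. Their poses are not given: they have to be found in the camera images.
- tin: plain unlabelled metal tin, closed cylinder 54 mm in diameter, 60 mm long, 0.13 to 0.25 kg, smooth and slick, lying crosswise in the gutter so that it rolls along it. Origin: its centre; its y axis is the cylinder's axis (across the gutter), x and z turn as it rolls. At the start it rests just above the lower studs, its centre at x = 95 mm in gutter_floor's frame
- gutter: steel channel fixed to the worktop on two feet 100 mm wide, 300 mm long, 70 wide (64 inside), rising at 8 degrees for 225 mm to a crest, then falling at 6 degrees to an end stop; walls 24 to 26 mm above the channel floor, which is 24 mm above the worktop at the low end, 55 at the crest. Origin: on the worktop below its middle; x level, uphill, y level to its left (keeper's side), z up
- gutter_floor (a point): point on the channel floor's middle line at its low end. x runs up the sloped floor, y to the left looking uphill, z square to it. In this frame, in mm: two domed studs 3 mm high at x = 81, y = +-18; crest at x = 225; past it the floor bends 14 degrees and falls 72 mm to the end stop, 40 mm high, whose foot is at x = 295, z = -17; low lip, 12 high, at x = 0 to 4; tin's centre rolls at z = 27
- gutter_seat (a point): where the tin's centre is when it rests against the end stop, past the crest: x = 275, z = 15 mm in the frame of gutter_floor, same axes. Once over the crest the tin rolls there by itself
- keeper_hinge (a point): middle of the keeper's hinge pin, outside the left wall (looking uphill): x = 243, y = 44, z = 42 mm in the frame of gutter_floor, same axes; the pin stands square to the channel floor and its top is 20 mm above this point
- keeper (a joint): steel plate on edge, 6 mm thick, 30 mm high (27 to 57 mm above the channel floor, over the walls), 85 mm long from the hinge. Rad: 0 = shut, square across the gutter, at its travel stop, just clear of the seated tin on its downhill side; grows as it opens downhill and to the left; 1.57 points downhill outside the left wall; 2.1 fully open. Starts at 1.6 to 2.0; light friction, stays where left
- keeper_mid (a point): point in the middle of the keeper plate's height and thickness, 60 mm out from the hinge, moving with it
- standing_tin: a second tin of the same make and size, standing upright on the worktop past the gutter's low end; a bystander. Origin: centre of its underside
- cup: lidded translucent sample cup, 59 mm wide and 45 mm tall, on the worktop beside the gutter; a bystander. Origin: centre of its underside
- dropper: white dropper bottle, 33 mm wide and 67 mm tall, on the worktop beside the gutter; a bystander. Origin: centre of its underside
- tape: flat roll of white label tape, 67 mm wide and 19 mm tall, on the worktop past the gutter's high end; a bystander. Origin: centre of its underside
Things that resemble listed ones, but are neither listed nor needed, are in the scene too. What is shaped like the tin but brown or green is not meant.

How it is judged:
By the outcome, as a careful person would: the job done as asked, in the order asked, and still so for the second after the job is handed in, with the robot touching nothing.
It also fails if it takes over 58 s, if anything falls off the work surface, if the arm or the gripper's body presses on something with over 40 N, if the wrist force passes 120 N, or if a joint passes its speed limit or range.

## Working session

There is one attempt and no reset: what is moved stays moved. The work goes in short steps, Python scripts to look and compute and a shell command to move; the robot and the scene stay as the last step left them, time stands still between calls to the robot, and variables do not carry over. Pictures are saved under pics/ and viewed, and the job is handed in when it is done.

```bash
ls; mkdir -p pics
python3 - <<'E'
from plant import env
import cv2, numpy as np
s=env.state(); print({k:np.round(v,3).tolist() for k,v in s.items()})
for n in ["scene","side","wrist"]:
    d=env.get_image(n); cv2.imwrite(f"pics/{n}0.png",d["img"]); print(n,d["vertical_fov"],d["cx"],d["cy"]); print(np.round(d["extrinsics"],3).tolist())
E
```

```text
pics
{'time': 0.0, 'joint_positions': [1.053, 0.092, 1.232, -0.0, 1.82, -0.057], 'qd': [-0.001, -0.0, -0.001, 0.0, 0.002, -0.0], 'tau': [-0.001, -44.646, -40.645, 0.07, 0.029, -0.0], 'tcp_pos': [0.267, 0.537, 0.244], 'tcp_rot': [-0.717, -3.058, 0.003], 'wrist_force': [0.482, -0.62, -0.065], 'wrist_torque': [-0.011, 0.016, 0.021], 'grip_width': 0.088}
scene 47.127133185355724 319.4348055168075 239.9427108369825
[[0.447, -0.894, 0.003, -0.267], [-0.573, -0.289, -0.767, 0.392], [0.687, 0.341, -0.641, 0.972], [0.0, 0.0, 0.0, 1.0]]
side 52.213041296142805 317.3402090082861 245.8265287597857
[[-0.967, -0.255, 0.008, 0.526], [-0.155, 0.565, -0.811, 0.155], [0.203, -0.785, -0.585, 0.851], [0.0, 0.0, 0.0, 1.0]]
wrist 65.74809651097411 316.6586803878607 236.55979430718318
[[0.445, 0.895, -0.002, -0.6], [0.855, -0.424, 0.298, -0.035], [0.266, -0.135, -0.954, 0.392], [0.0, 0.0, 0.0, 1.0]]
```

View pics/scene0.png

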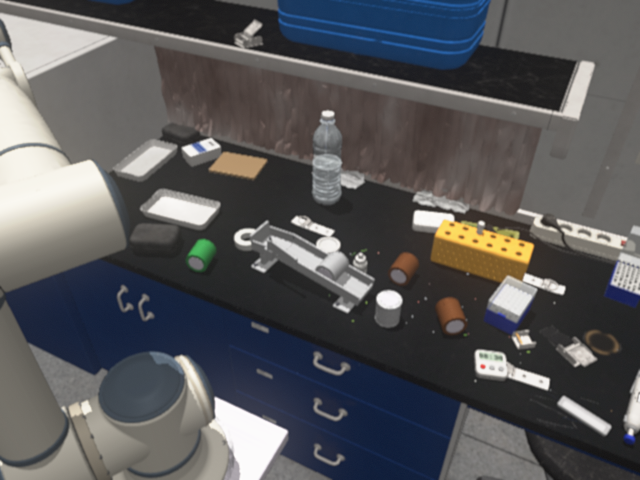

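View pics/side0.png

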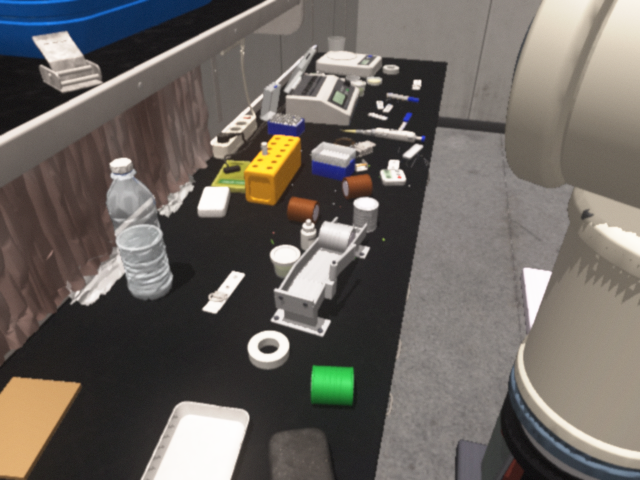

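View pics/wrist0.png

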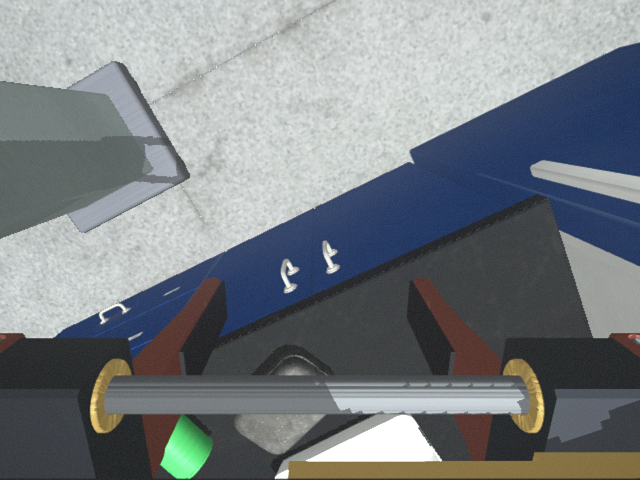

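The scene view shows the gutter with its high end near (265,240) and its low end near (365,290). The grey tin lies in it at (333,265), and the standing tin is at (388,308). The brown and green cylinders are decoys. I'll enlarge both views next.

Run:
```python
import cv2
a=cv2.imread("pics/scene0.png")[210:340,225:425]; cv2.imwrite("pics/scene0c.png",cv2.resize(a,None,fx=4,fy=4,interpolation=cv2.INTER_CUBIC))
a=cv2.imread("pics/side0.png")[190:350,240:400]; cv2.imwrite("pics/side0c.png",cv2.resize(a,None,fx=3.75,fy=3.75,interpolation=cv2.INTER_CUBIC))
```

```text
(no output)
```

View pics/scene0c.png

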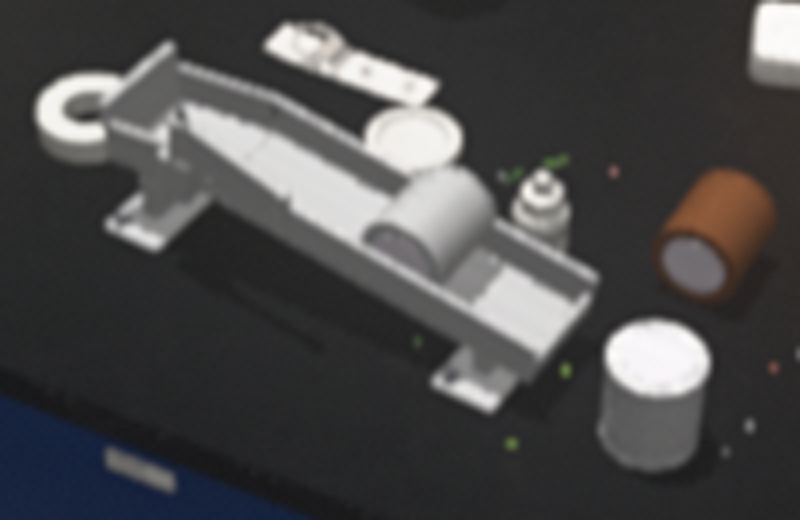

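View pics/side0c.png

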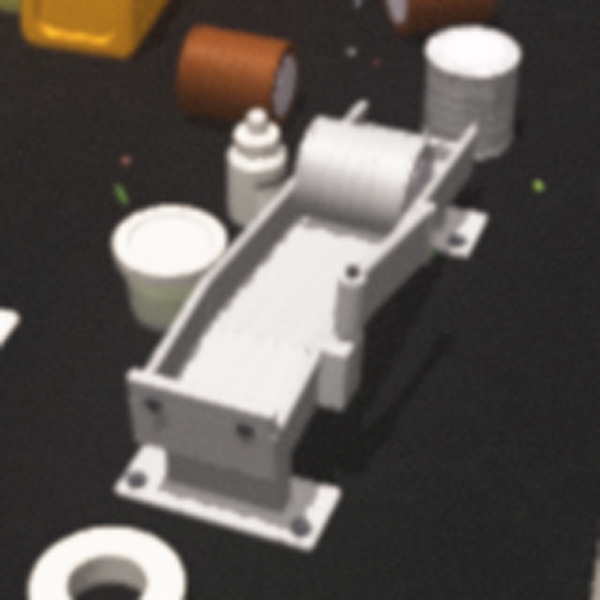

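```bash
cat > h.py <<'E'
import numpy as np, cv2, json
def K(d):
    f=240/np.tan(np.radians(d["vertical_fov"])/2); return f
def proj(d,P):
    P=np.atleast_2d(P); E=np.array(d["extrinsics"]); c=P@E[:3,:3].T+E[:3,3]; f=K(d)
    return np.c_[d["cx"]+f*c[:,0]/c[:,2], d["cy"]+f*c[:,1]/c[:,2]]
def fl2w(p,F):   # F: mm in floor frame -> world m ; pars x0,y0,yaw
    x0,y0,yaw=p; a=np.radians(8)
    F=np.atleast_2d(F)/1000.; lx=F[:,0]*np.cos(a)-F[:,2]*np.sin(a); lz=F[:,0]*np.sin(a)+F[:,2]*np.cos(a)+.024
    c,s=np.cos(yaw),np.sin(yaw)
    return np.c_[x0+c*lx-s*F[:,1], y0+s*lx+c*F[:,1], lz]
E
cat > fit.py <<'E'
from plant import env
from h import *
from scipy.optimize import least_squares
sc=env.get_image("scene"); si=env.get_image("side")
S=lambda x,y:(225+(x+.5)/4-.5,210+(y+.5)/4-.5); T=lambda x,y:(240+x/3.75,190+y/3.75)
obs=[(sc,(0,-35,25),S(597,275)),(sc,(243,44,62),S(178,112)),(sc,(225,-35,25),S(275,95)),
 (si,(243,44,62),T(352,272)),(si,(0,-35,25),T(362,103)),(si,(0,35,25),T(472,128)),(si,(225,-35,25),T(207,285))]
def r(p): return np.concatenate([proj(d,fl2w(p,f))[0]-u for d,f,u in obs])
best=min((least_squares(r,[.5,.2,y],loss="soft_l1") for y in np.arange(0,6.3,.7)),key=lambda q:q.cost)
p=best.x; print(p,np.degrees(p[2])); print(np.round(r(p).reshape(-1,2),1))
json.dump(list(p),open("pose.json","w"))
for n,pt in dict(low=(0,0,0),tin=(95,0,27),crest=(225,0,0),seat=(275,0,15),hinge=(243,44,42)).items(): print(n,np.round(fl2w(p,pt),4))
def poly(img,d,pts,col):
    q=proj(d,fl2w(p,pts)); 
    for a,b in zip(q[:-1],q[1:]): cv2.line(img,tuple(np.round(a*16).astype(int)),tuple(np.round(b*16).astype(int)),col,1,cv2.LINE_AA,4)
for n,d,(x,y,w,h) in (("sc",sc,(225,210,200,130)),("si",si,(240,190,160,160))):
    im=cv2.resize(d["img"][y:y+h,x:x+w],None,fx=4 if n=="sc" else 3.75,fy=4 if n=="sc" else 3.75,interpolation=cv2.INTER_CUBIC)
    z=4 if n=="sc" else 3.75
    def pl(pts,col):
        q=(proj(d,fl2w(p,pts))-[x,y]+.5)*z-.5
        cv2.polylines(im,[np.round(q*16).astype(int)],False,col,1,cv2.LINE_AA,4)
    for yy in (-35,35): pl([(0,yy,25),(225,yy,25),(302,yy,8)],(0,0,255))
    t=np.linspace(0,2*np.pi,40)
    for yy in (-30,30): pl(np.c_[95+27*np.cos(t),0*t+yy,27+27*np.sin(t)],(0,255,0))
    pl([(243,44,22),(243,44,62)],(255,0,0))
    for k in (1.6,1.8,2.0):
        e=np.array([-np.sin(k),-np.cos(k)])*85
        pl([(243,44,57),(243+e[0],44+e[1],57)],(255,0,255))
    cv2.imwrite(f"pics/ov_{n}.png",im)
E
python3 fit.py
```

```text
[ 0.51243678 -0.15541724  7.74237515] 443.60541941534126
[[-0.6  0.3]
 [-0.7 -0. ]
 [-0.2  1.1]
 [ 0.3 -0.8]
 [-1.2 -0. ]
 [ 0.5 -0.1]
 [-1.  -1. ]]
low [[ 0.5124 -0.1554  0.024 ]]
tin [[ 0.5225 -0.0657  0.064 ]]
crest [[0.5373 0.066  0.0553]]
seat [[0.5425 0.1131 0.0771]]
hinge [[0.4949 0.0828 0.0994]]
```

View pics/ov_sc.png

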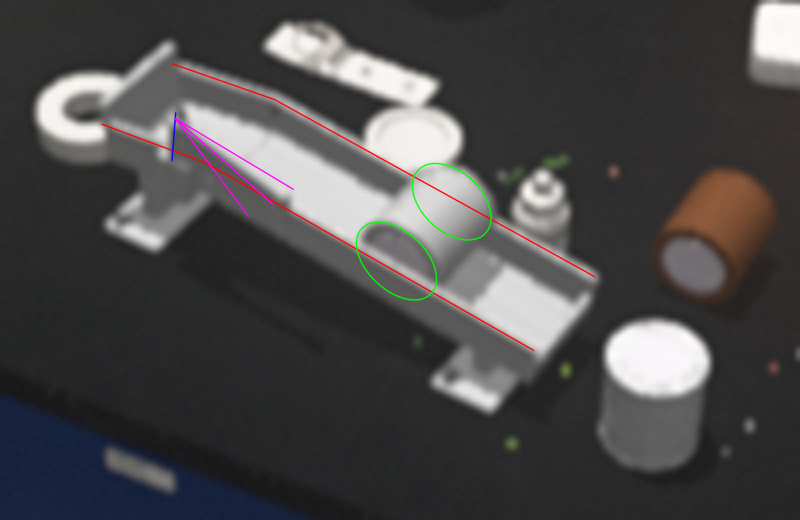

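View pics/ov_si.png

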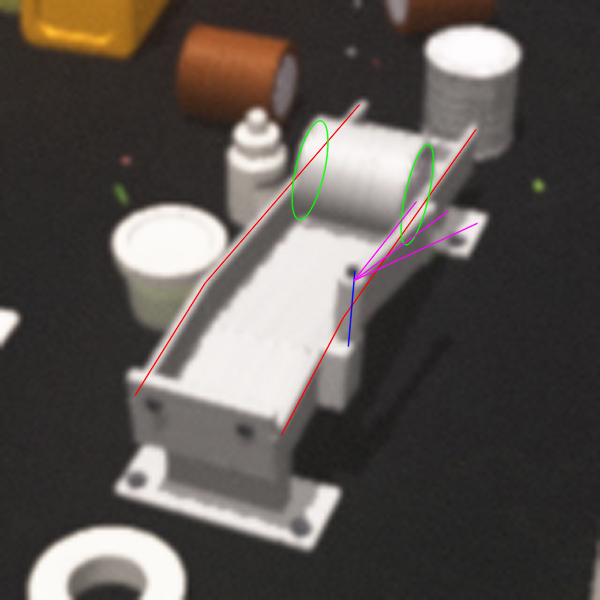

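The model fits both pictures within about 1 px. The uphill direction is at yaw 83.6°, the tin is where the task said it would be, and the keeper is at about 1.7–1.8 rad. I'll close the fingers and roll the tool so that its x axis points uphill, which takes about +70° about tool z.

```bash
python3 -m handwheel '[{"gripper":1,"offset":[0,0,0],"roll":0.0195},{"gripper":1,"offset":[0,0,0],"roll":0.0195},{"gripper":1,"offset":[0,0,0],"roll":0.0195},{"gripper":1,"offset":[0,0,0],"roll":0.0195},{"gripper":1,"offset":[0,0,0],"roll":0.0195},{"gripper":1,"offset":[0,0,0],"roll":0.0195},{"gripper":1,"offset":[0,0,0],"roll":0.0195},{"gripper":1,"offset":[0,0,0],"roll":0.0195},{"gripper":1,"offset":[0,0,0],"roll":0.0195},{"gripper":1,"offset":[0,0,0],"roll":0.0189},{"gripper":1,"offset":[0,0,0],"roll":0}]' 8
cat > delta.py <<'E'
# usage: delta.py x y z(tip, floor frame mm) or 'w' variant: tip world z ; prints tool-frame delta in m
import sys
from plant import env
from h import *
from scipy.spatial.transform import Rotation as R
p=json.load(open("pose.json")); s=env.state(); Rt=R.from_rotvec(s["tcp_rot"]).as_matrix()
x,y,z=map(float,sys.argv[1:4])
t=fl2w(p,(x,y,z))[0]
if len(sys.argv)>4: t[2]=float(sys.argv[4])
g=t+[0,0,.022]
tip=np.array(s["tcp_pos"])+Rt[:,2]*.022
a=np.radians(8);c,sn=np.cos(p[2]),np.sin(p[2]);d=tip-[p[0],p[1],.024]
lx=c*d[0]+sn*d[1];ly=-sn*d[0]+c*d[1]
print("tip floor-frame mm",np.round(np.array([lx*np.cos(a)+d[2]*np.sin(a),ly,-lx*np.sin(a)+d[2]*np.cos(a)])*1000,1),"tip world",np.round(tip,4))
print("delta tool",np.round(Rt.T@(g-s["tcp_pos"]),4),"toolx yaw-u deg",round(np.degrees((np.arctan2(Rt[1,0],Rt[0,0])-p[2]+np.pi)%(2*np.pi)-np.pi),2),"tilt",np.round(Rt[:,2],3))
print("t",s["time"],"F",np.round(s["wrist_force"],2),"w",round(s["grip_width"],4))
E
python3 delta.py 42 0 70
```

```text
time: 1.17
tcp_pos: [0.2668, 0.5374, 0.2444]
tcp_rot: [2.346, 2.089, -0.0]
wrist_force: [0.0, -0.0, -1.1]
grip_width: 0.018
tip floor-frame mm [682.3 321.2 104.5] tip world [0.2668 0.5374 0.2224]
delta tool [-0.6279  0.3239  0.1235] toolx yaw-u deg -0.24 tilt [-0. -0. -1.]
t 1.1667 F [ 0.02 -0.03 -1.1 ] w 0.018
```

```bash
python3 -m handwheel '[{"gripper":1,"offset":[-0.0314,0.0162,0],"roll":0},{"gripper":1,"offset":[-0.0314,0.0162,0],"roll":0},{"gripper":1,"offset":[-0.0314,0.0162,0],"roll":0},{"gripper":1,"offset":[-0.0314,0.0162,0],"roll":0},{"gripper":1,"offset":[-0.0314,0.0162,0],"roll":0},{"gripper":1,"offset":[-0.0314,0.0162,0],"roll":0},{"gripper":1,"offset":[-0.0314,0.0162,0],"roll":0},{"gripper":1,"offset":[-0.0314,0.0162,0],"roll":0},{"gripper":1,"offset":[-0.0314,0.0162,0],"roll":0},{"gripper":1,"offset":[-0.0314,0.0162,0],"roll":0},{"gripper":1,"offset":[-0.0314,0.0162,0],"roll":0},{"gripper":1,"offset":[-0.0314,0.0162,0],"roll":0},{"gripper":1,"offset":[-0.0314,0.0162,0],"roll":0},{"gripper":1,"offset":[-0.0314,0.0162,0],"roll":0},{"gripper":1,"offset":[-0.0314,0.0162,0],"roll":0},{"gripper":1,"offset":[-0.0314,0.0162,0],"roll":0},{"gripper":1,"offset":[-0.0314,0.0162,0],"roll":0},{"gripper":1,"offset":[-0.0314,0.0162,0],"roll":0},{"gripper":1,"offset":[-0.0314,0.0162,0],"roll":0},{"gripper":1,"offset":[-0.0314,0.0162,0],"roll":0}]'
python3 delta.py 42 0 60
python3 - <<'E'
from plant import env
import cv2
for n in ["scene","side","wrist"]: cv2.imwrite(f"pics/{n}1.png",env.get_image(n)["img"])
E
```

```text
time: 2.83
tcp_pos: [0.5192, -0.1246, 0.2447]
tcp_rot: [2.337, 2.099, 0.0]
wrist_force: [1.1, 0.4, 0.6]
grip_width: 0.0006
tip floor-frame mm [ 58.8  -3.3 192.4] tip world [ 0.5192 -0.1246  0.2227]
delta tool [ 0.0018 -0.0033  0.1334] toolx yaw-u deg 0.24 tilt [ 0. -0. -1.]
t 2.8333 F [1.13 0.43 0.62] w 0.0006
```

View pics/wrist1.png

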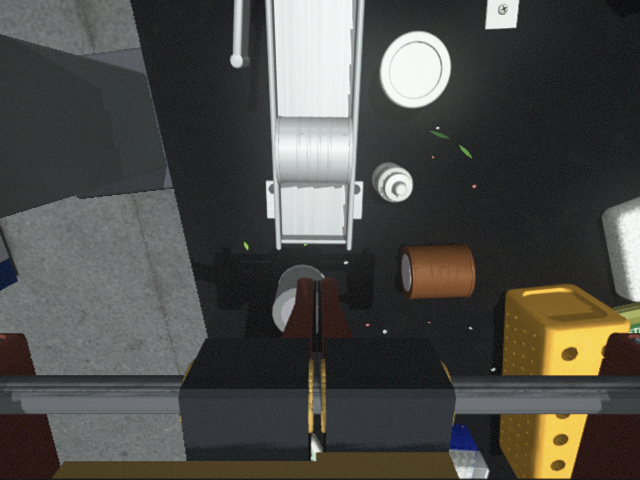

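View pics/side1.png

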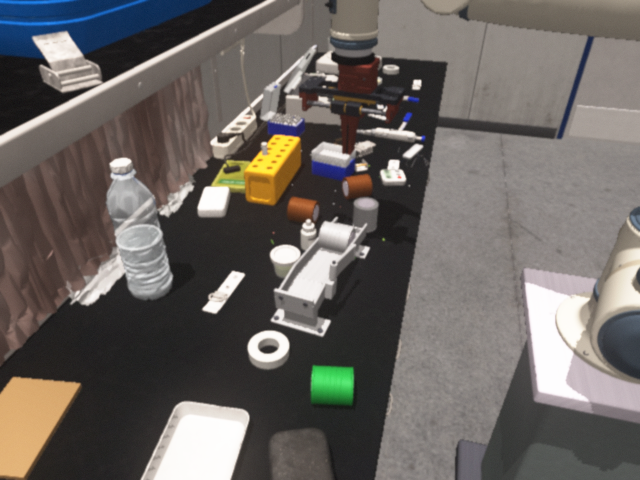

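The wrist view looks straight down on the gutter. The tin is at (313,149) and the keeper's free end at (238,60). The standing tin is at (300,295), just past the low end. I'll overlay the model as a cross-check and measure the keeper angle.

```bash
cat > ovw.py <<'E'
import sys
from plant import env
from h import *
p=json.load(open("pose.json")); name=sys.argv[1]; ks=[float(k) for k in sys.argv[4:]]; xt=float(sys.argv[3])
d=env.get_image(name); im=cv2.imread("/dev/null") if 0 else d["img"].copy()
def pl(pts,col):
    cv2.polylines(im,[np.round(proj(d,fl2w(p,pts))*16).astype(int)],False,col,1,cv2.LINE_AA,4)
for yy in (-35,35): pl([(0,yy,25),(225,yy,25),(302,yy,8)],(0,0,255))
t=np.linspace(0,2*np.pi,40)
if xt<240: cx,cz=xt,27
else: cx,cz=275,15
for yy in (-30,30): pl(np.c_[cx+27*np.cos(t),0*t+yy,cz+27*np.sin(t)],(0,255,0))
for k in ks:
    e=np.array([-np.sin(k),-np.cos(k)])*85
    pl([(243,44,57),(243+e[0],44+e[1],57)],(255,0,255))
cv2.imwrite(sys.argv[2],im)
E
python3 ovw.py wrist pics/ovw1.png 95 1.6 1.8
```

```text
(no output)
```

View pics/ovw1.png

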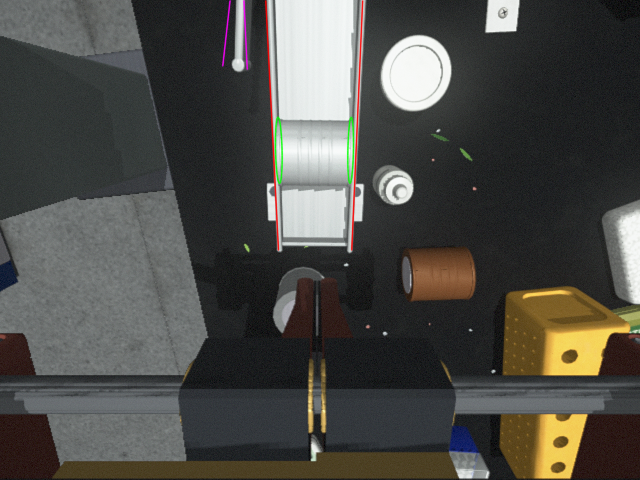

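The overlay agrees to about 1 mm and the keeper is at about 1.69 rad. Next I'll bring the fingertips down between the lip and the tin, in two steps.

```bash
python3 delta.py 42 0 50; python3 -m handwheel '[{"gripper":1,"offset":[0,0,0.0286],"roll":0},{"gripper":1,"offset":[0,0,0.0286],"roll":0},{"gripper":1,"offset":[0,0,0.0286],"roll":0},{"gripper":1,"offset":[0,0,0.0286],"roll":0},{"gripper":1,"offset":[0,0,0.0286],"roll":0},{"gripper":1,"offset":[0,0,0],"roll":0},{"gripper":1,"offset":[0,0,0],"roll":0}]'
python3 delta.py 42 0 14
```

```text
tip floor-frame mm [ 60.   -2.7 191.6] tip world [ 0.5188 -0.1232  0.2221]
delta tool [ 0.0018 -0.0026  0.1427] toolx yaw-u deg 0.06 tilt [-0.001  0.001 -1.   ]
t 3.0333 F [ 0.26  0.27 -0.4 ] w 0.0007
time: 3.62
tcp_pos: [0.5179, -0.1211, 0.1008]
tcp_rot: [-2.337, -2.096, 0.002]
wrist_force: [0.4, -1.1, 0.4]
grip_width: 0.0003
tip floor-frame mm [42.  -1.6 49.5] tip world [ 0.5179 -0.1211  0.0788]
delta tool [ 0.0049 -0.0015  0.0351] toolx yaw-u deg 0.17 tilt [-0.003  0.001 -1.   ]
t 3.6167 F [ 0.39 -1.11  0.38] w 0.0003
```

```bash
python3 -m handwheel '[{"gripper":1,"offset":[0.002,-0.0015,0.012],"roll":0},{"gripper":1,"offset":[0.002,0,0.012],"roll":0},{"gripper":1,"offset":[0.001,0,0.011],"roll":0},{"gripper":1,"offset":[0,0,0],"roll":0},{"gripper":1,"offset":[0,0,0],"roll":0}]'
python3 delta.py 215 0 14;python3 ovw.py scene pics/s2.png 95
python3 - <<'E'
import cv2
a=cv2.imread("pics/s2.png")[170:330,250:450]; cv2.imwrite("pics/s2c.png",cv2.resize(a,None,fx=3.5,fy=3.5,interpolation=cv2.INTER_CUBIC))
E
```

```text
time: 4.03
tcp_pos: [0.5176, -0.1173, 0.0659]
tcp_rot: [-2.34, -2.094, 0.001]
wrist_force: [0.8, 0.3, 0.6]
grip_width: 0.0005
tip floor-frame mm [40.8 -0.8 14.4] tip world [ 0.5176 -0.1173  0.0439]
delta tool [ 0.1725 -0.0008 -0.0238] toolx yaw-u deg 0.03 tilt [-0.001  0.    -1.   ]
t 4.0333 F [0.84 0.32 0.61] w 0.0005
```

View pics/s2c.png

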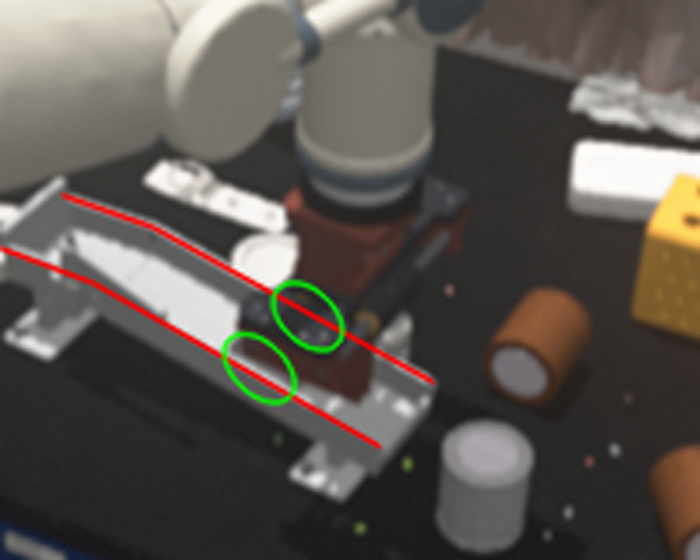

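The fingertips are in the channel behind the tin. Pushing uphill at about 36 mm/s, following the 8° floor.

```bash
python3 -m handwheel '[{"gripper":1,"offset":[0.003,0,-0.0004],"roll":0},{"gripper":1,"offset":[0.003,0,-0.0004],"roll":0},{"gripper":1,"offset":[0.003,0,-0.0004],"roll":0},{"gripper":1,"offset":[0.002,0,-0.0003],"roll":0},{"gripper":1,"offset":[0.002,0,-0.0003],"roll":0},{"gripper":1,"offset":[0.002,0,-0.0003],"roll":0},{"gripper":1,"offset":[0.002,0,-0.0003],"roll":0},{"gripper":1,"offset":[0.003,0,-0.0004],"roll":0},{"gripper":1,"offset":[0.003,0,-0.0004],"roll":0},{"gripper":1,"offset":[0.003,0,-0.0004],"roll":0},{"gripper":1,"offset":[0.003,0,-0.0004],"roll":0},{"gripper":1,"offset":[0.003,0,-0.0004],"roll":0},{"gripper":1,"offset":[0.003,0,-0.0004],"roll":0},{"gripper":1,"offset":[0.003,0,-0.0004],"roll":0},{"gripper":1,"offset":[0.003,0,-0.0004],"roll":0},{"gripper":1,"offset":[0.003,0,-0.0004],"roll":0}]'
python3 delta.py 173 0 15; python3 ovw.py side pics/s3.png 125; python3 ovw.py wrist pics/w3.png 125
python3 - <<'E'
import cv2
a=cv2.imread("pics/s3.png")[170:330,240:440]; cv2.imwrite("pics/s3c.png",cv2.resize(a,None,fx=3.5,fy=3.5,interpolation=cv2.INTER_CUBIC))
E
```

```text
time: 5.42
tcp_pos: [0.5229, -0.0735, 0.0727]
tcp_rot: [-2.342, -2.094, 0.0]
wrist_force: [-0.0, -0.4, 0.0]
grip_width: 0.0009
tip floor-frame mm [85.4 -1.3 14.9] tip world [ 0.5229 -0.0735  0.0507]
delta tool [ 0.0867 -0.0013 -0.0123] toolx yaw-u deg 0.01 tilt [-0. -0. -1.]
t 5.4167 F [-0.03 -0.41  0.02] w 0.0009
```

View pics/s3c.png

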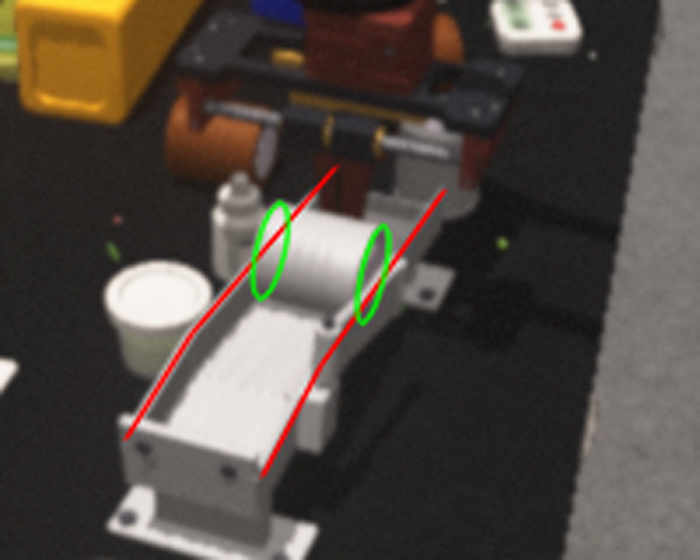

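View pics/w3.png

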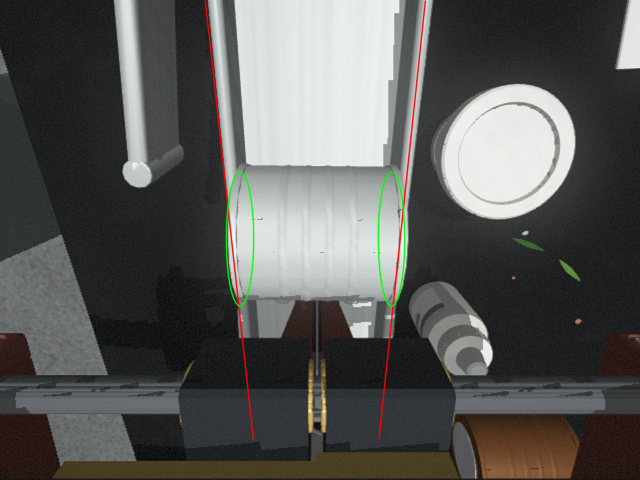

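The tin is in front of the fingers at x ≈ 126 and lies square in the channel. I'll keep going.

```bash
python3 -m handwheel '[{"gripper":1,"offset":[0.003,0,-0.0004],"roll":0},{"gripper":1,"offset":[0.003,0,-0.0004],"roll":0},{"gripper":1,"offset":[0.003,0,-0.0004],"roll":0},{"gripper":1,"offset":[0.003,0,-0.0004],"roll":0},{"gripper":1,"offset":[0.003,0,-0.0004],"roll":0},{"gripper":1,"offset":[0.003,0,-0.0004],"roll":0},{"gripper":1,"offset":[0.003,0,-0.0004],"roll":0},{"gripper":1,"offset":[0.003,0,-0.0004],"roll":0},{"gripper":1,"offset":[0.003,0,-0.0004],"roll":0},{"gripper":1,"offset":[0.003,0,-0.0004],"roll":0},{"gripper":1,"offset":[0.003,0,-0.0004],"roll":0},{"gripper":1,"offset":[0.003,0,-0.0004],"roll":0},{"gripper":1,"offset":[0.003,0,-0.0004],"roll":0},{"gripper":1,"offset":[0.003,0,-0.0004],"roll":0},{"gripper":1,"offset":[0.003,0,-0.0004],"roll":0},{"gripper":1,"offset":[0.003,0,-0.0004],"roll":0},{"gripper":1,"offset":[0.003,0,-0.0004],"roll":0},{"gripper":1,"offset":[0.003,0,-0.0004],"roll":0},{"gripper":1,"offset":[0.003,0,-0.0004],"roll":0},{"gripper":1,"offset":[0.002,0,-0.0003],"roll":0}]'
python3 delta.py 190 0 15; python3 ovw.py side pics/s4.png 182
python3 - <<'E'
import cv2
a=cv2.imread("pics/s4.png")[170:330,240:440]; cv2.imwrite("pics/s4c.png",cv2.resize(a,None,fx=3.5,fy=3.5,interpolation=cv2.INTER_CUBIC))
E
```

```text
time: 7.18
tcp_pos: [0.5295, -0.0148, 0.0806]
tcp_rot: [2.342, 2.094, 0.0]
wrist_force: [-0.1, -0.2, 1.0]
grip_width: 0.0005
tip floor-frame mm [145.1  -1.3  14.6] tip world [ 0.5295 -0.0148  0.0586]
delta tool [ 0.0445 -0.0013 -0.0067] toolx yaw-u deg 0.02 tilt [ 0.  0. -1.]
t 7.1833 F [-0.15 -0.16  0.96] w 0.0005
```

View pics/s4c.png

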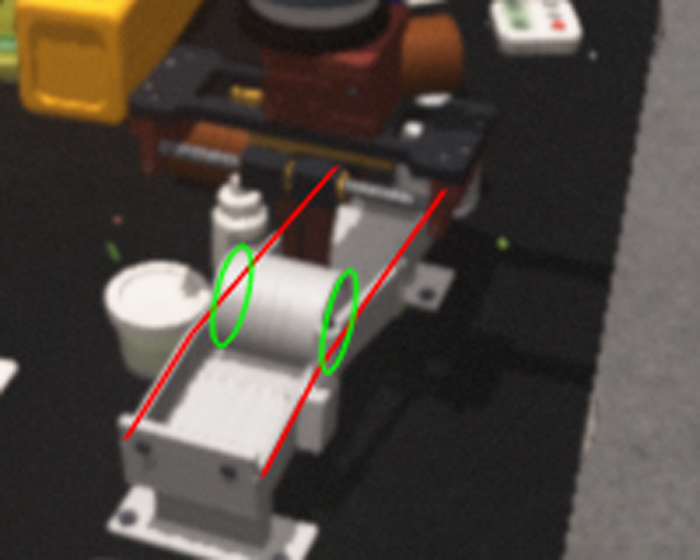

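Tin at x ≈ 183, in contact with the fingers. I'll slow down towards the crest.

```bash
python3 -m handwheel '[{"gripper":1,"offset":[0.003,0,-0.0004],"roll":0},{"gripper":1,"offset":[0.003,0,-0.0004],"roll":0},{"gripper":1,"offset":[0.003,0,-0.0004],"roll":0},{"gripper":1,"offset":[0.003,0,-0.0004],"roll":0},{"gripper":1,"offset":[0.003,0,-0.0004],"roll":0},{"gripper":1,"offset":[0.003,0,-0.0004],"roll":0},{"gripper":1,"offset":[0.002,0,-0.0003],"roll":0},{"gripper":1,"offset":[0.002,0,-0.0003],"roll":0},{"gripper":1,"offset":[0.002,0,-0.0003],"roll":0},{"gripper":1,"offset":[0.002,0,-0.0003],"roll":0},{"gripper":1,"offset":[0.002,0,-0.0003],"roll":0},{"gripper":1,"offset":[0.002,0,-0.0003],"roll":0},{"gripper":1,"offset":[0.002,0,-0.0003],"roll":0},{"gripper":1,"offset":[0.002,0,-0.0003],"roll":0},{"gripper":1,"offset":[0.002,0,-0.0003],"roll":0},{"gripper":1,"offset":[0.002,0,-0.0003],"roll":0},{"gripper":1,"offset":[0.002,0,-0.0003],"roll":0}]'
python3 delta.py 195 0 15; python3 ovw.py side pics/s5.png 223
python3 - <<'E'
import cv2
a=cv2.imread("pics/s5.png")[170:330,240:440]; cv2.imwrite("pics/s5c.png",cv2.resize(a,None,fx=3.5,fy=3.5,interpolation=cv2.INTER_CUBIC))
E
```

```text
time: 8.65
tcp_pos: [0.5339, 0.0248, 0.0862]
tcp_rot: [-2.342, -2.094, -0.0]
wrist_force: [-0.9, 0.5, -0.5]
grip_width: 0.0009
tip floor-frame mm [185.4  -1.3  14.6] tip world [0.5339 0.0248 0.0642]
delta tool [ 0.0095 -0.0013 -0.0018] toolx yaw-u deg 0.01 tilt [-0.  0. -1.]
t 8.65 F [-0.94  0.49 -0.47] w 0.0009
```

View pics/s5c.png

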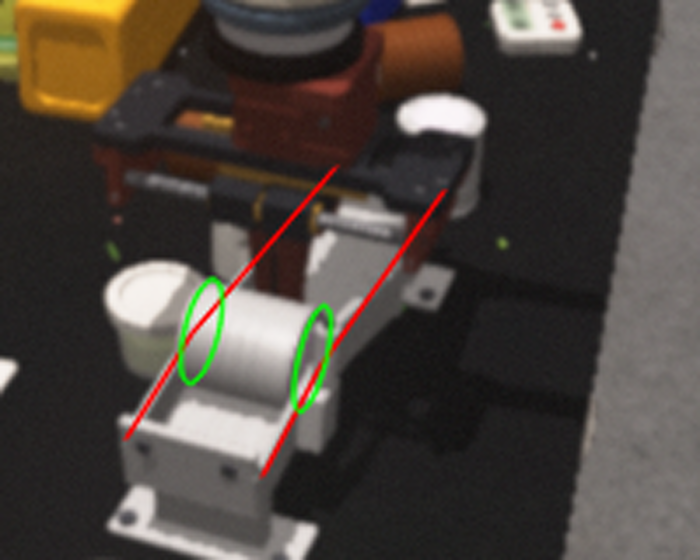

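Tin at x ≈ 224, just short of the balance point at about 229. I'll give a few more slow, level steps and then wait.

```bash
python3 -m handwheel '[{"gripper":1,"offset":[0.0015,0,-0.0002],"roll":0},{"gripper":1,"offset":[0.0015,0,-0.0002],"roll":0},{"gripper":1,"offset":[0.0015,0,-0.0002],"roll":0},{"gripper":1,"offset":[0.0015,0,-0.0002],"roll":0},{"gripper":1,"offset":[0.0015,0,0],"roll":0},{"gripper":1,"offset":[0.0015,0,0],"roll":0},{"gripper":1,"offset":[0.0015,0,0],"roll":0},{"gripper":1,"offset":[0,0,0],"roll":0},{"gripper":1,"offset":[0,0,0],"roll":0},{"gripper":1,"offset":[0,0,0],"roll":0},{"gripper":1,"offset":[0,0,0],"roll":0},{"gripper":1,"offset":[0,0,0],"roll":0},{"gripper":1,"offset":[0,0,0],"roll":0}]'
python3 delta.py 195 0 15; python3 ovw.py side pics/s6.png 275
python3 - <<'E'
import cv2
a=cv2.imread("pics/s6.png")[170:330,240:440]; cv2.imwrite("pics/s6c.png",cv2.resize(a,None,fx=3.5,fy=3.5,interpolation=cv2.INTER_CUBIC))
E
```

```text
time: 9.78
tcp_pos: [0.5351, 0.0349, 0.087]
tcp_rot: [2.342, 2.094, -0.0]
wrist_force: [1.0, -0.5, 0.1]
grip_width: 0.0004
tip floor-frame mm [195.5  -1.3  13.9] tip world [0.5351 0.0349 0.065 ]
delta tool [-0.0006 -0.0013 -0.001 ] toolx yaw-u deg 0.0 tilt [-0. -0. -1.]
t 9.7833 F [ 1.04 -0.53  0.08] w 0.0004
```

View pics/s6c.png

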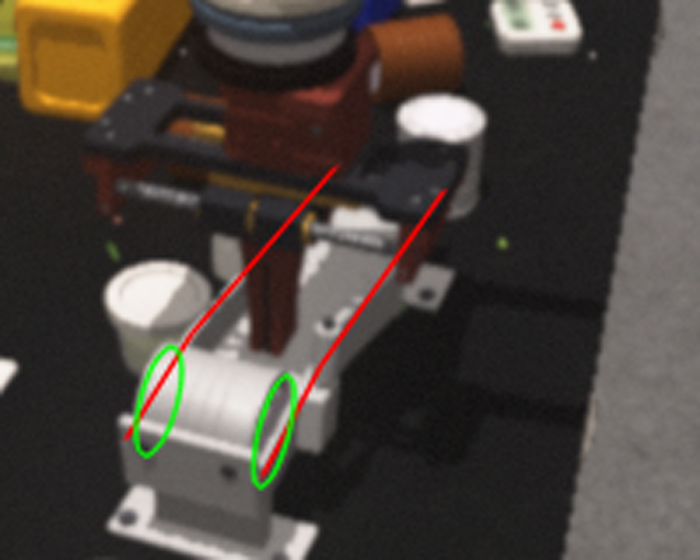

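The tin has rolled over the crest and sits on the modelled seat outline. I'll lift the fingers straight up, move left over the keeper, and take a second look before descending.

```bash
python3 -m handwheel '[{"gripper":1,"offset":[0,0,-0.02],"roll":0},{"gripper":1,"offset":[0,0,-0.03],"roll":0},{"gripper":1,"offset":[0,0,-0.03],"roll":0},{"gripper":1,"offset":[0,-0.02,0],"roll":0},{"gripper":1,"offset":[0,-0.025,0],"roll":0},{"gripper":1,"offset":[0,-0.025,0],"roll":0},{"gripper":1,"offset":[0,-0.015,0],"roll":0},{"gripper":1,"offset":[0,0,0],"roll":0},{"gripper":1,"offset":[0,0,0],"roll":0}]'
python3 delta.py 187 84 40 0.092; python3 ovw.py wrist pics/w7.png 275 1.69;python3 ovw.py side pics/s7.png 275 1.69
python3 - <<'E'
import cv2
a=cv2.imread("pics/s7.png")[170:330,240:440]; cv2.imwrite("pics/s7c.png",cv2.resize(a,None,fx=3.5,fy=3.5,interpolation=cv2.INTER_CUBIC))
E
```

```text
time: 10.58
tcp_pos: [0.4507, 0.0445, 0.1675]
tcp_rot: [2.341, 2.094, 0.002]
wrist_force: [-0.0, 0.2, -1.1]
grip_width: 0.0005
tip floor-frame mm [206.8  83.5  93.6] tip world [0.4508 0.0445 0.1455]
delta tool [-0.0122 -0.0005  0.0535] toolx yaw-u deg 0.02 tilt [ 0.002 -0.    -1.   ]
t 10.5833 F [-0.    0.18 -1.06] w 0.0005
```

View pics/s7c.png

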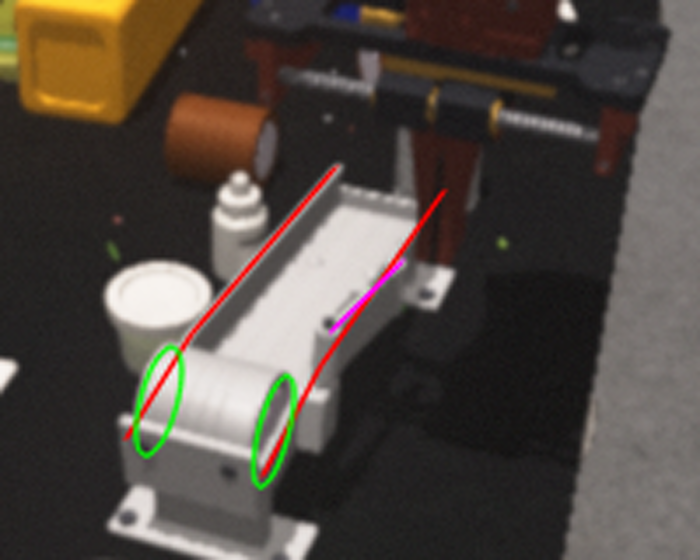

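View pics/w7.png

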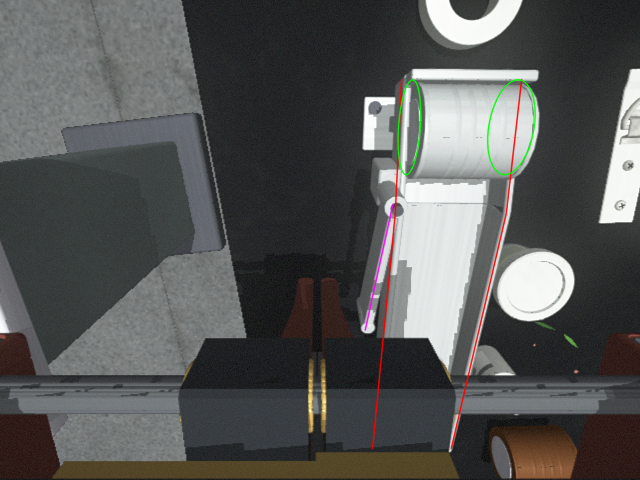

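Both views show the tin resting against the end stop and the keeper still at 1.69 rad. I'll descend on its outer side and work out the arc for the push.

```bash
python3 -m handwheel '[{"gripper":1,"offset":[-0.004,0,0.018],"roll":0},{"gripper":1,"offset":[-0.004,0,0.018],"roll":0},{"gripper":1,"offset":[-0.004,0,0.0175],"roll":0},{"gripper":1,"offset":[0,0,0],"roll":0},{"gripper":1,"offset":[0,0,0],"roll":0}]'
python3 delta.py 187 84 40 0.092
python3 - <<'E'
import numpy as np
from h import *
p=json.load(open("pose.json"))
prev=None
c0=np.cos(np.radians(8))
for k in [1.69]+list(np.arange(1.6,-0.01,-.1)):
    e=np.array([-np.sin(k),-np.cos(k)]);c=np.array([np.cos(k),-np.sin(k)])
    h=10*abs(c[0])+13.5*abs(c[1])
    q=np.array([243,44])+60*e-(3+h)*c
    # contact radius
    cr=60-10*np.sin(k)*1+13.5*np.cos(k)
    lx=q[0]*c0-42*np.sin(np.radians(8)); t=np.array([lx,-q[1]])
    print(round(k,2),"floor",np.round(q,1),"tool xy step mm",None if prev is None else np.round(t-prev,1),"contact r",round(cr,0)); prev=t
E
```

```text
time: 11.1
tcp_pos: [0.4492, 0.0323, 0.1126]
tcp_rot: [-2.341, -2.092, 0.003]
wrist_force: [0.8, -0.6, 0.7]
grip_width: 0.0005
tip floor-frame mm [187.   83.9  41. ] tip world [0.4491 0.0323 0.0906]
delta tool [ 0.0001 -0.0002 -0.0014] toolx yaw-u deg -0.03 tilt [-0.003  0.    -1.   ]
t 11.1 F [ 0.83 -0.6   0.72] w 0.0005
1.69 floor [185.5  68.6] tool xy step mm None contact r 48.0
1.6 floor [183.5  62.5] tool xy step mm [-2.   6.1] contact r 50.0
1.5 floor [181.9  56.9] tool xy step mm [-1.6  5.6] contact r 51.0
1.4 floor [180.8  51.5] tool xy step mm [-1.1  5.3] contact r 52.0
1.3 floor [180.2  46. ] tool xy step mm [-0.6  5.6] contact r 54.0
1.2 floor [180.1  40.2] tool xy step mm [-0.1  5.8] contact r 56.0
1.1 floor [180.7  34.2] tool xy step mm [0.5 5.9] contact r 57.0
1.0 floor [181.8  28.2] tool xy step mm [1.2 6. ] contact r 59.0
0.9 floor [183.7  22.2] tool xy step mm [1.8 6. ] contact r 61.0
0.8 floor [186.3  16.3] tool xy step mm [2.5 5.9] contact r 62.0
0.7 floor [189.6  10.6] tool xy step mm [3.3 5.7] contact r 64.0
0.6 floor [193.5   5.1] tool xy step mm [4.  5.4] contact r 65.0
0.5 floor [1.982e+02 1.000e-01] tool xy step mm [4.6 5. ] contact r 67.0
0.4 floor [203.5  -4.5] tool xy step mm [5.3 4.6] contact r 69.0
0.3 floor [209.5  -8.4] tool xy step mm [5.9 4. ] contact r 70.0
0.2 floor [215.9 -11.7] tool xy step mm [6.4 3.3] contact r 71.0
0.1 floor [222.8 -14.3] tool xy step mm [6.8 2.5] contact r 72.0
-0.0 floor [230. -16.] tool xy step mm [7.1 1.7] contact r 74.0
```

```bash
python3 -m handwheel '[{"gripper":1,"offset":[-0.0005,0.004,0],"roll":0},{"gripper":1,"offset":[-0.0005,0.004,0],"roll":0},{"gripper":1,"offset":[-0.0005,0.004,0],"roll":0},{"gripper":1,"offset":[0,0.003,0],"roll":0},{"gripper":1,"offset":[-0.001,0.003,0],"roll":0},{"gripper":1,"offset":[-0.001,0.003,0],"roll":0},{"gripper":1,"offset":[-0.0008,0.0028,0],"roll":0},{"gripper":1,"offset":[-0.0008,0.0028,0],"roll":0},{"gripper":1,"offset":[-0.0005,0.0027,0],"roll":0},{"gripper":1,"offset":[-0.0005,0.0027,0],"roll":0},{"gripper":1,"offset":[-0.0003,0.0028,0],"roll":0},{"gripper":1,"offset":[-0.0003,0.0028,0],"roll":0},{"gripper":1,"offset":[0,0.0029,0],"roll":0},{"gripper":1,"offset":[0,0.0029,0],"roll":0},{"gripper":1,"offset":[0.0002,0.003,0],"roll":0},{"gripper":1,"offset":[0.0003,0.003,0],"roll":0},{"gripper":1,"offset":[0.0006,0.003,0],"roll":0},{"gripper":1,"offset":[0.0006,0.003,0],"roll":0}]'
python3 delta.py 181.8 28.2 40 0.092; python3 ovw.py wrist pics/w8.png 275 1.0;python3 ovw.py side pics/s8.png 275 1.0
python3 - <<'E'
import cv2
a=cv2.imread("pics/s8.png")[170:330,240:440]; cv2.imwrite("pics/s8c.png",cv2.resize(a,None,fx=3.5,fy=3.5,interpolation=cv2.INTER_CUBIC))
E
```

```text
time: 12.6
tcp_pos: [0.5041, 0.0213, 0.1135]
tcp_rot: [2.342, 2.094, -0.0]
wrist_force: [-1.5, -0.0, 0.7]
grip_width: 0.0007
tip floor-frame mm [182.4  28.   42.6] tip world [0.5041 0.0213 0.0915]
delta tool [-0.0003 -0.0002 -0.0005] toolx yaw-u deg 0.0 tilt [-0. -0. -1.]
t 12.6 F [-1.49 -0.05  0.69] w 0.0007
```

View pics/s8c.png

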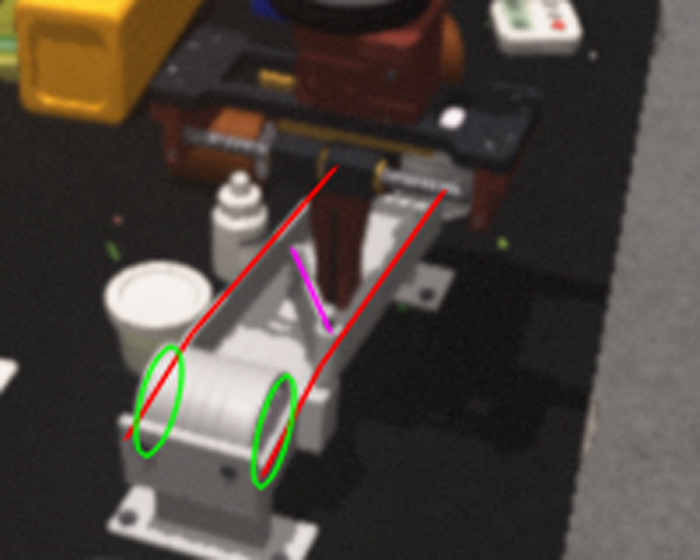

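View pics/w8.png

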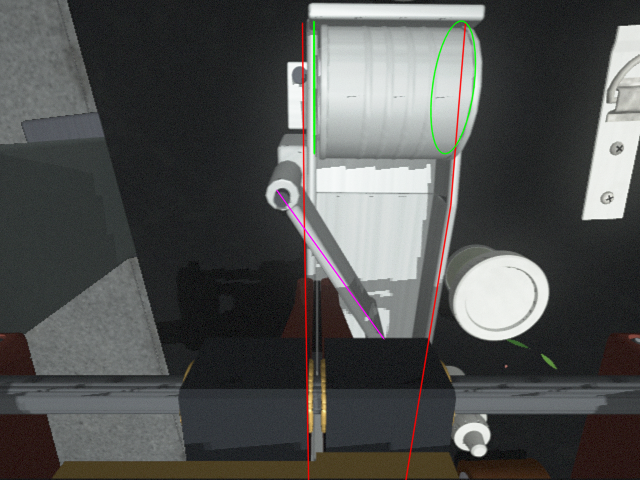

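The keeper is following at about 1.0 rad. I'll continue along the arc to about 0.1.

```bash
python3 -m handwheel '[{"gripper":1,"offset":[0.0008,0.003,0],"roll":0},{"gripper":1,"offset":[0.0009,0.003,0],"roll":0},{"gripper":1,"offset":[0.0012,0.003,0],"roll":0},{"gripper":1,"offset":[0.0012,0.0029,0],"roll":0},{"gripper":1,"offset":[0.0016,0.0028,0],"roll":0},{"gripper":1,"offset":[0.0017,0.0028,0],"roll":0},{"gripper":1,"offset":[0.002,0.0027,0],"roll":0},{"gripper":1,"offset":[0.002,0.0027,0],"roll":0},{"gripper":1,"offset":[0.0023,0.0025,0],"roll":0},{"gripper":1,"offset":[0.0023,0.0025,0],"roll":0},{"gripper":1,"offset":[0.0026,0.0023,0],"roll":0},{"gripper":1,"offset":[0.0027,0.0023,0],"roll":0},{"gripper":1,"offset":[0.003,0.002,0],"roll":0},{"gripper":1,"offset":[0.003,0.002,0],"roll":0},{"gripper":1,"offset":[0.003,0.0017,0],"roll":0},{"gripper":1,"offset":[0.003,0.0016,0],"roll":0},{"gripper":1,"offset":[0.003,0.0012,0],"roll":0},{"gripper":1,"offset":[0.003,0.0012,0],"roll":0}]'
python3 delta.py 230 -16 40 0.092; python3 ovw.py wrist pics/w9.png 275 0 0.1
```

```text
time: 14.2
tcp_pos: [0.5503, 0.056, 0.1135]
tcp_rot: [2.342, 2.094, -0.0]
wrist_force: [-0.8, -0.2, -0.3]
grip_width: 0.0003
tip floor-frame mm [221.6 -14.   37. ] tip world [0.5503 0.056  0.0915]
delta tool [ 0.0079  0.002  -0.0005] toolx yaw-u deg 0.01 tilt [-0. -0. -1.]
t 14.2 F [-0.8  -0.17 -0.32] w 0.0003
```

View pics/w9.png

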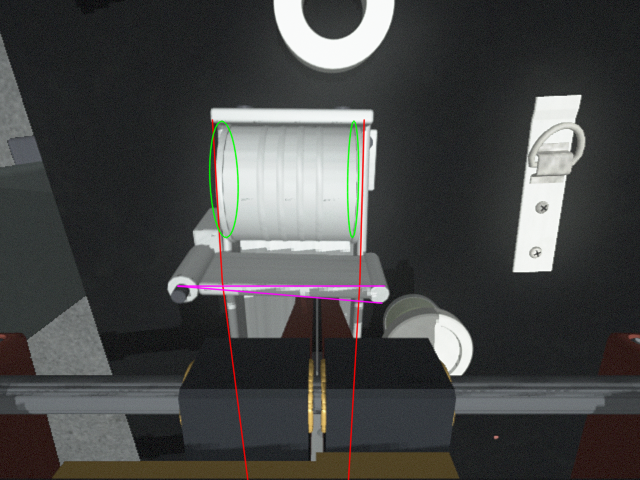

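The keeper is within about 0.05–0.1 rad of shut. I'll push it onto its stop in small steps and watch the force.

```bash
python3 -m handwheel '[{"gripper":1,"offset":[0.0015,0.0003,0],"roll":0},{"gripper":1,"offset":[0.0015,0.0003,0],"roll":0},{"gripper":1,"offset":[0.0015,0.0003,0],"roll":0},{"gripper":1,"offset":[0,0,0],"roll":0}]'; python3 delta.py 230 -16 40 0.092
python3 -m handwheel '[{"gripper":1,"offset":[0.001,0,0],"roll":0},{"gripper":1,"offset":[0.001,0,0],"roll":0},{"gripper":1,"offset":[0,0,0],"roll":0}]'; python3 delta.py 230 -16 40 0.092
```

```text
time: 14.58
tcp_pos: [0.5507, 0.0574, 0.1136]
tcp_rot: [2.342, 2.09, -0.009]
wrist_force: [-5.5, -9.9, 2.5]
grip_width: 0.0004
tip floor-frame mm [222.9 -14.3  36.9] tip world [0.5506 0.0572 0.0916]
delta tool [ 0.0065  0.0017 -0.0005] toolx yaw-u deg -0.1 tilt [-0.002 -0.006 -1.   ]
t 14.5833 F [-5.53 -9.88  2.5 ] w 0.0004
time: 14.83
tcp_pos: [0.5507, 0.0576, 0.1136]
tcp_rot: [2.342, 2.087, -0.012]
wrist_force: [-5.5, -16.7, 2.9]
grip_width: 0.0002
tip floor-frame mm [223.  -14.3  36.9] tip world [0.5506 0.0574 0.0916]
delta tool [ 0.0063  0.0017 -0.0005] toolx yaw-u deg -0.18 tilt [-0.003 -0.009 -1.   ]
t 14.8333 F [ -5.48 -16.72   2.89] w 0.0002
```

The keeper has stopped with about 17 N on it, 5 mm earlier than I predicted. I need to see whether that is the travel stop before calling it shut.

Run:
```python
from plant import env
import cv2
for n,(x,y,w,h) in dict(wrist=(150,90,270,230),side=(265,230,110,100),scene=(235,205,120,100)).items():
    a=env.get_image(n)["img"]; z=min(800/w,600/h); cv2.imwrite(f"pics/{n}10c.png",cv2.resize(a[y:y+h,x:x+w],None,fx=z,fy=z,interpolation=cv2.INTER_CUBIC))
```

```text
(no output)
```

View pics/wrist10c.png

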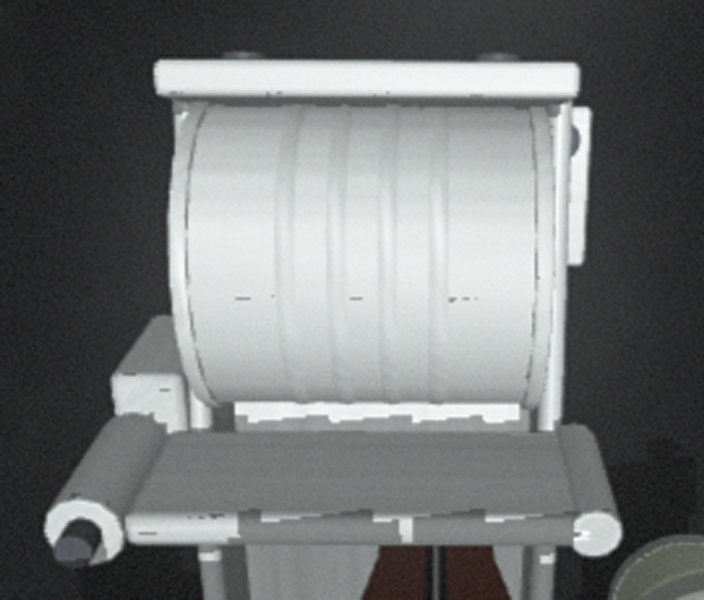

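View pics/side10c.png

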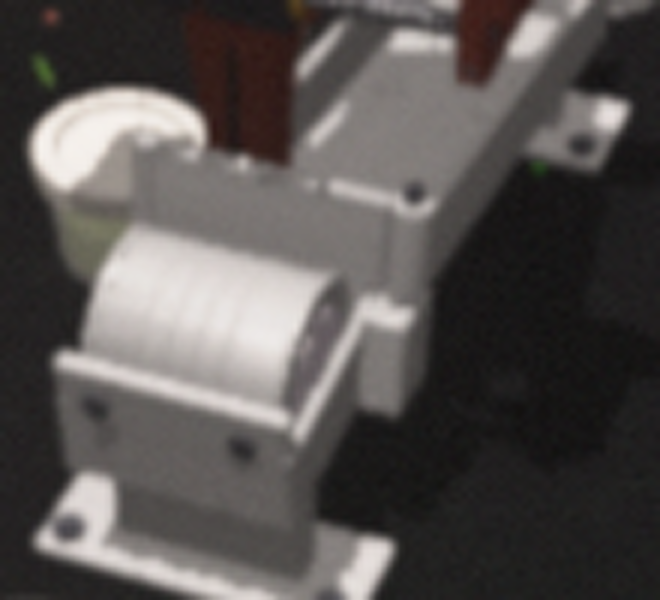

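View pics/scene10c.png

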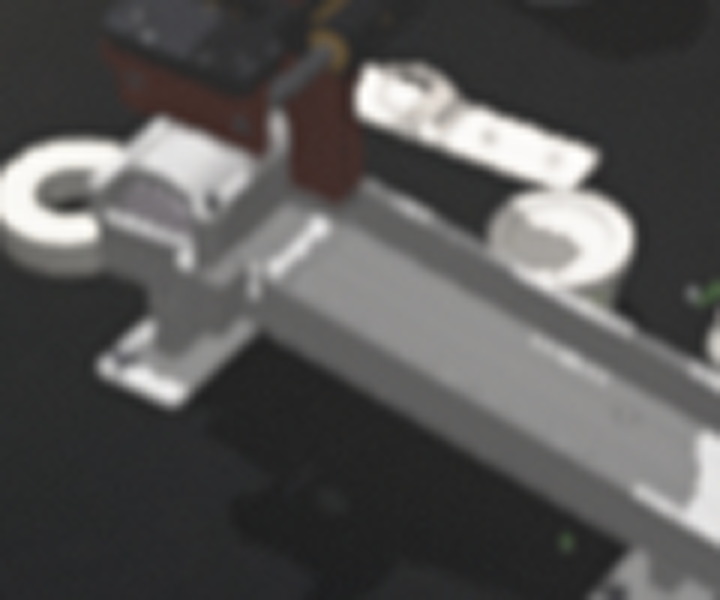

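It is shut. In the wrist crop the plate's edges are both level, (130,545)–(575,545) and (185,432)–(555,432), and parallel to the end stop, with a clear gap to the tin. The fingers are evidently just deeper at that height than I assumed. I'll back straight off downhill, lift, and check.

```bash
python3 -m handwheel '[{"gripper":1,"offset":[-0.003,0,0],"roll":0},{"gripper":1,"offset":[-0.005,0,0],"roll":0},{"gripper":1,"offset":[-0.01,0,0],"roll":0},{"gripper":1,"offset":[-0.015,0,0],"roll":0},{"gripper":1,"offset":[-0.015,0,-0.01],"roll":0},{"gripper":1,"offset":[0,0,-0.03],"roll":0},{"gripper":1,"offset":[0,0,-0.03],"roll":0},{"gripper":1,"offset":[0,0,-0.03],"roll":0},{"gripper":1,"offset":[0,0,0],"roll":0},{"gripper":1,"offset":[0,0,0],"roll":0},{"gripper":1,"offset":[0,0,0],"roll":0}]'
python3 ovw.py wrist pics/w11.png 275 0 0.1;python3 ovw.py side pics/s11.png 275 0 0.1
python3 - <<'E'
import cv2
a=cv2.imread("pics/s11.png")[190:350,230:430]; cv2.imwrite("pics/s11c.png",cv2.resize(a,None,fx=3.5,fy=3.5,interpolation=cv2.INTER_CUBIC))
E
```

```text
time: 15.9
tcp_pos: [0.5463, 0.0143, 0.2129]
tcp_rot: [-2.341, -2.094, 0.0]
wrist_force: [0.1, 0.7, -0.4]
grip_width: 0.0003
```

View pics/w11.png

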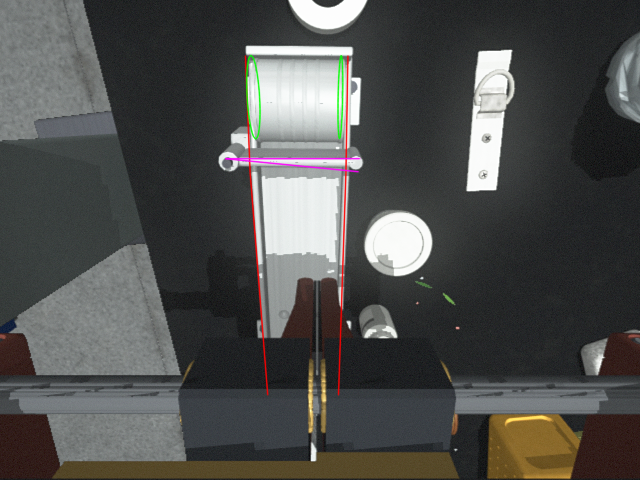

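View pics/s11c.png

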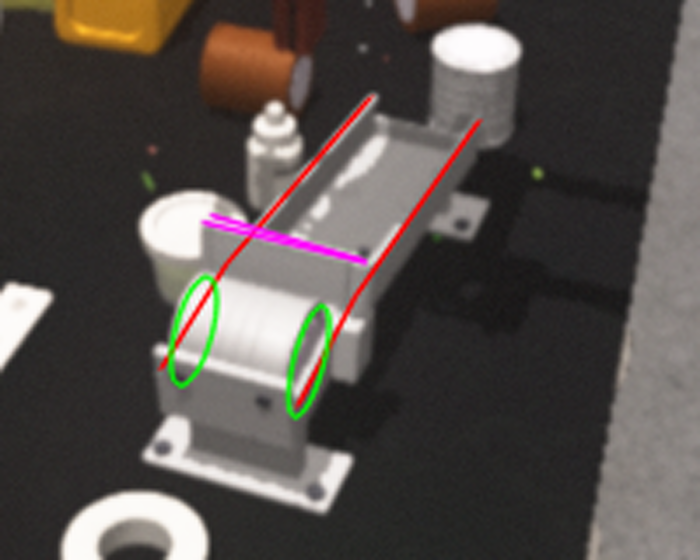

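Run:
```python
from plant import env
from h import *
d=env.get_image("wrist"); a=d["img"][35:185,205:375]; cv2.imwrite("pics/w12.png",cv2.resize(a,None,fx=4,fy=4,interpolation=cv2.INTER_CUBIC))
p=json.load(open("pose.json"))
for k in (0,.03,.06):
    e=np.array([-np.sin(k),-np.cos(k)])*85
    print(k,np.round((proj(d,fl2w(p,[(243,44,57),(243+e[0],44+e[1],57)]))-[205,35]+.5)*4,0).tolist())
```

```text
0 [[85.0, 495.0], [626.0, 495.0]]
0.03 [[85.0, 495.0], [624.0, 511.0]]
0.06 [[85.0, 495.0], [623.0, 527.0]]
```

View pics/w12.png

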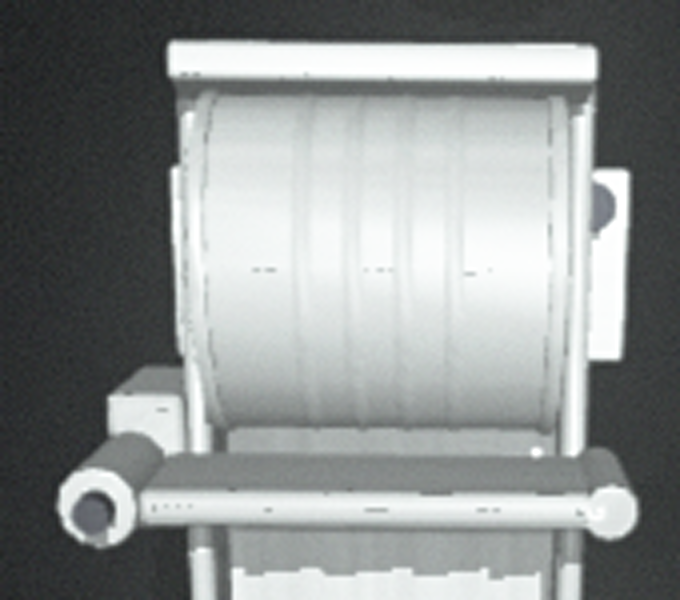

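The plate's top edge runs (155,488)–(590,493) and the end stop's runs (170,42)–(595,45). They are parallel within about 0.005 rad, so the keeper is fully shut. The tin rests on the stop with a visible gap to the keeper, and the robot is clear. Handing in.

```bash
python3 -c "
from plant import env
print(env.job_done())"
```

```text
the job is handed in; nothing more can be done
None
```

The tin is past the crest and resting against the end stop, with the keeper plate shut behind it. I handed the job in at about 16 s of the 58 s allowed; the hand-in reports no verdict.

**Tin:** With the fingers closed, I pushed it up the gutter at about 36 mm/s, slowing to 18 mm/s at the crest. It rolled the last stretch by itself. In my last views the tin matched the modelled seat outline and had not rolled back.

**Keeper:** I swung it round from about 1.69 rad by pushing its outer face until it stopped with about 17 N on it. After I backed off, its edge was parallel to the end stop within about 0.005 rad, with a visible gap to the tin.

**Other checks:**
- **Surroundings:** The last pictures show the cup, dropper, standing tin and tape apparently where they stood. I judged this by eye and did not measure it. The robot was clear of everything.
- **Disagreement:** The fingers met the keeper's stop about 5 mm earlier than I had calculated. I put this down to the fingers being deeper higher up, because the pictures show the plate square across the gutter.

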